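# Hold the seeding plate in the corner of the sowing frame

## Robot

A 7-joint arm with a two-finger parallel gripper is mounted at the origin on the work surface. World frame = base frame: x ahead of the robot, y to its left, z up, the work surface at z = 0. Lengths are in m, angles in rad, forces in N, time in s.
With the tool pointing down it reaches from about 0.4 to 0.85 m from the base axis. Payload 4.5 kg.
Tool frame: the origin (TCP) lies between the finger pads; the fingertips stand 14 mm ahead of it and the grasp point (between the pads) lies 5 mm behind it; x points along the fingers, z is the direction in which the jaws open and shut, and the axes are right-handed (so a half turn about x gives the same grasp; the last joint's range is limited). The gripper opens to 88 mm and grips with 3 to 60 N. Pads are 18 mm wide; open, the fingers measure 123 mm over their backs; the gripper's body (75 mm by 187 mm) begins 45 mm behind the grasp point.
Start: joints at [-1.176, 0.689, -0.195, 1.565, 0.157, 0.902, -0.215], TCP at [0.221, 0.585, 0.253] pointing down, gripper open.
Joint ranges: [-3.01, 3.01], [-0.46, 2.08], [-1.47, 1.51], [0.13, 2.56], [-1, 4.14], [0.04, 2.09], [-2.66, 2.66]. Speed limits (rad/s): [2.57, 2.57, 3.14, 3.14, 3.14, 3.14, 3.14].

## Interface

Orientations are given as a unit quaternion [x, y, z, w].
In Python, from plant import r, cams gives the robot as it stands.
- The arm moves only by the tool apply_moves, never from a script. Its arguments are lists of equal length, an entry for each row: "travel": the shift along the world's x, y, z in cm, a list of three; "roll": the turn about the world's z in degrees; "gripper": the finger opening in cm, from 0 to 8.81. In form: {"travel": [[x, y, z], ...], "roll": [roll, ...], "gripper": [gripper, ...]}. A call has exactly 8 rows; each row is the pose to reach, as a shift and turn from the pose commanded when the call began; what a row does not reach only later rows make up. A row lasts 1/12 s, in which the tool goes at most 41.7 mm and 7.16 degrees, less where a joint would pass 70% of its speed; a pose out of reach is approached as far as the arm can. A call with a gripper value outside its range is refused whole. The fingers move at their own pace and stop on an object; "newtons" is the grip in N (left out, the last holds). Time passes only in rows, so rows that repeat a pose let the fingers close, or fill a call up. It gives the time, the measured TCP pose, the force and the opening at its end, in the units of the state.
- r.get_state(): the state, without advancing time (a new reading comes with each control period).
- cams.snapshot(name): name is "scene" or "top" or "wrist"; returns a dict with "image" (420x560x3 uint8, red, green, blue), "fx", "fy", "cx", "cy" (pixels), "R" (3x3) and "t" (3): a world point X has camera coordinates R X + t. Camera axes: x right, y down, z forward; pixel columns grow to the right and rows downward; lengths in m; the calibration is good to about 2 mm. A picture is of the moment at which its call begins. There is no depth.
- r.finish_job(): hands the job in, once; it reports no verdict.
The state is a dict: "clock": time; "q": joint angles; "qd": joint speeds; "joint_torque": joint torques, N m; "tool_pos": TCP position; "eef_rot": TCP orientation; "contact_force": force on the tool from outside, world axes, zero at the start; "moment": the same for the moment, N m; "opening": opening from 0.0 (shut) to 1.0 (fully open).
Only numpy, scipy, OpenCV 4.12 (cv2) and the standard library are available. Lean on these libraries where they do the work, as an engineer would, in place of code of your own. Each camera call takes 0.05 s, during which the arm holds its last target. There are 200 camera calls.

## Task

Lift the roll of green tape straight up off the handle of the white seeding plate and set it down flat in the grey dish (do not drop it). Then take the plate by its handle, lay it flat on the black plug tray with its long side along the long orange stop, press it firmly into the corner so that it bears flush against both orange stops at once, and finish while still gripping the handle and holding it pressed there. Leave everything else on the bench where it is.

Things in the scene. Friction and masses are not known exactly. Their poses are not given: they have to be found in the camera images.
- plate: Loose white seeding plate, a flat block 110 (its x) x 80 (its y) x 24 mm (z), about 0.35 kg, with black seed holes drawn in the top. An upright round blue handle, 26 mm diameter, stands in the middle of its top and rises 50 mm (top 74 mm above the underside). Origin: centre of the underside. Either way round (half turn) is the same. Stands on the table at the start, at any yaw.
- tape: Loose roll of green tape on a cardboard core: ring of outer diameter 64 mm, hole 39 mm, 25 mm high, about 60 g, axis z. At the start it lies on top of the plate around the handle, off-centre by up to about 4 mm; the handle sticks out 25 mm above it. Origin: centre of its underside.
- dish: Fixed shallow grey square dish, 150 x 150 mm, rim 12 mm high, walls 4 mm, inner floor 4 mm above the table. Origin: centre of the underside.
- frame: Fixed sowing frame: black plug tray block 220 (x) x 200 (y) x 45 mm (z) with a flat top to slide on (top 45 mm above the table; brown cells are only drawn). Tray top, stops and plate block are slick plastic (friction about 0.25 between them). Origin: centre of the underside. At yaw 0 its x points away from the robot.
- stop_long: Orange stop rail along the frame's x at its -y edge, 200 x 14 mm, standing 18 mm above the tray top. Its inner face looks to the frame's +y. Origin: centre of its underside (on the tray top). Fixed to the frame.
- stop_short: Orange stop rail along the frame's y at its +x edge, 14 x 124 mm, standing 18 mm above the tray top. Its inner face looks to the frame's -x. Origin: centre of its underside (on the tray top). Fixed to the frame.
- corner (a point): Point on the tray top (45 mm above the table) where the inner faces of the two stops meet; axes as the frame's. The plate pushed home has its origin 55 mm to -x and 40 mm to +y of it, its x parallel to the frame's x.
- seed_jar: Bystander, leave alone: clear jar with white lid, 56 mm across, 75 mm tall, origin under its centre.
- spare_tape: Bystander, leave alone: yellow tape roll lying on the table, same size as the green one, not part of the job.
- sprayer: Bystander, leave alone: white bottle with orange cap, 80 mm across, 210 mm tall.
- pot: Bystander, leave alone: terracotta cup-shaped pot, 90 mm across, 80 mm tall.
- dibber: Bystander, leave alone: screwdriver-shaped hand dibber with red handle, lying.
- seed_cup: Bystander, leave alone: small white cup, 60 mm across, 45 mm tall.
- soil_brush: Bystander, leave alone: hand brush, lying.
Not all that is in view belongs to the job. What is shaped like the plate but purple or red is not meant. Of the things that look like the tape, the middle-sized one is meant.

How it is judged:
On the way, in this order (a step that is already met when the one before it is completed fails the run):
1. the tape roll lies flat in the dish, let go, with the plate still on the table (horizontal distance between tape and dish below 0.06 m and z of tape in the frame of dish between 0.001 and 0.009 m and angle between tape's own z axis and vertical below 0.1 rad and contact force between the fingers and tape below 0.1 N and linear speed of tape below 0.03 m/s and height (world z) of plate below 0.006 m), for 0.2 s.
2. the plate lies flush in the corner, pressed against both stops (x of plate in the frame of corner between -0.059 and -0.051 m and y of plate in the frame of corner between 0.036 and 0.044 m and z of plate in the frame of corner between -0.004 and 0.004 m and angle between the x axis of plate and the x axis of frame, either way round below 0.06 rad and angle between plate's own z axis and vertical below 0.06 rad and contact force between plate and stop_long above 1 N and contact force between plate and stop_short above 1 N), for 0.2 s.
At the end, for the whole second after the job is handed in: Tape roll flat in the dish, let go, at rest; plate flat on the tray top (4 mm, 0.06 rad), within 4 mm of home, long side along the long stop within 0.06 rad, pressing on each stop with more than 1 N, at rest, still gripped (over 2 N) (all of step 2 and horizontal distance between tape and dish below 0.06 m and z of tape in the frame of dish between 0.001 and 0.009 m and angle between tape's own z axis and vertical below 0.1 rad and contact force between the fingers and tape below 0.1 N and linear speed of tape below 0.03 m/s and contact force between the fingers and plate above 2 N and linear speed of plate below 0.02 m/s); the arm keeps its last pose, push and grip.
It fails at once if the tape roll is dropped (linear speed of tape above 0.7 m/s and contact force between each of the arm, the fingers and tape below 0.05 N).
It fails at once if the plate is tipped over (angle between plate's own z axis and vertical above 0.6 rad).
It fails at once if another thing on the bench is pushed away or knocked over (distance of any of seed_jar, spare_tape, sprayer, pot, dibber, seed_cup, soil_brush from where it was at the start of the episode above 0.03 m).
It also fails if it takes over 58 s, if anything falls off the work surface, if the arm or the gripper's body presses on something with over 40 N, if the wrist force passes 120 N, or if a joint passes its speed limit or range.

## Working session

There is one attempt and no reset: what is moved stays moved. The work goes in short steps, Python scripts to look and compute and a tool call to move; the robot and the scene stay as the last step left them, time stands still between calls to the robot, and variables do not carry over. Pictures are saved under pics/ and viewed, about 8 in all and at most 12, crops included, and the job is handed in when it is done.

Besides the shell and the picture viewer there is one more tool, called after "Call:" as a command line: name --pt "numbers of a row" for each row, then --argument value for the rest. apply_moves: Moves the arm, as the interface text tells. Its arguments: {"type":"object","properties":{"travel":{"type":"array","items":{"type":"array","items":{"type":"number"}}},"roll":{"type":"array","items":{"type":"number"}},"gripper":{"type":"array","items":{"type":"number"}},"newtons":{"type":"number"}},"required":["travel","roll","gripper"]}

```bash
mkdir -p pics; cat > h.py <<'E'
import numpy as np, cv2
from plant import r, cams
def snap(n,f):
    s=cams.snapshot(n); cv2.imwrite('pics/'+f+'.png',s['image'][:,:,::-1]); np.savez('pics/'+f+'.npz',**s); return s
def back(s,u,v,z):
    R=np.array(s['R']);t=np.array(s['t']);d=R.T@np.array([(u-s['cx'])/s['fx'],(v-s['cy'])/s['fy'],1]);c=-R.T@t
    return c+d*(z-c[2])/d[2]
def proj(s,X):
    p=np.array(s['R'])@np.array(X)+s['t'];return s['fx']*p[0]/p[2]+s['cx'],s['fy']*p[1]/p[2]+s['cy']
E
python3 - <<'E'
from h import *
for n in('top','scene'):
    s=snap(n,n+'0');print(n,-np.array(s['R']).T@s['t'],s['fx'])
st=r.get_state();print(st['clock'],st['tool_pos'],st['eef_rot'],st['opening'])
E
```

```text
top [ 0.20848229 -0.02095234  1.55083549] 480.9149373059556
scene [1.1532773  0.767941   0.82513815] 415.8126658987725
0.1 [0.22049659 0.58423235 0.25201301] [-0.4025696   0.58202233  0.40182189  0.58114274] 1.0031194972682536
```

View pics/top0.png

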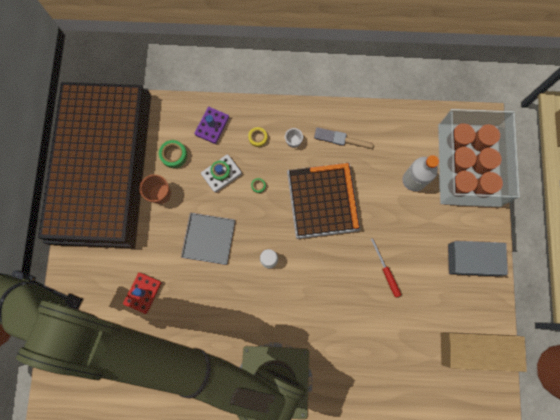

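View pics/scene0.png

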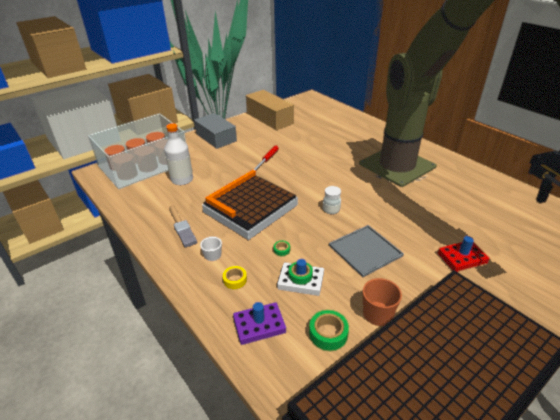

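Candidates in the top view for the tape are green rings at (173,153) large, (221,170) middle-sized on the white plate, and (259,185) small. For the plate they are white at (221,173), purple at (212,125) and red at (142,293). I choose the ring at (221,170) and the white plate, and check both in a crop.

```bash
python3 - <<'E'
from h import *
im=cv2.imread('pics/top0.png')
cv2.imwrite('pics/c1.png',cv2.resize(im[145:275,175:375],None,fx=4,fy=4,interpolation=cv2.INTER_CUBIC))
E
```

```text
(no output)
```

View pics/c1.png

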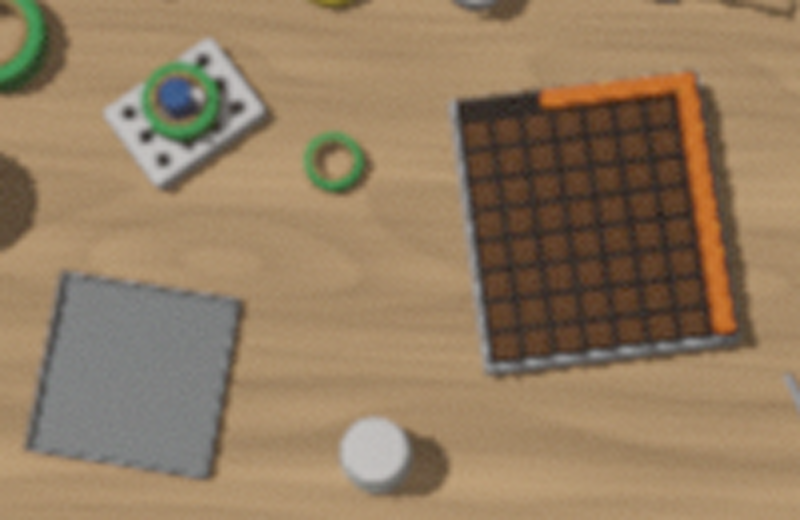

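The crop shows the middle green ring around the blue handle on the white plate, at crop (180,100), which confirms the choice. The dish corners and stop edges are clear too.

```bash
python3 - <<'E'
from h import *
s=dict(np.load('pics/top0.npz'))
b=lambda c,z:back(s,175+c[0]/4-.4,145+c[1]/4-.4,z)[:2].round(4)
for n,z,P in [('dish',.012,[(62,272),(243,298),(210,478),(27,450)]),('plate',.024,[(211,38),(270,113),(163,185),(105,112)]),
 ('tape',.049,[(180,101)]),('handle',.074,[(176,97)]),('long outer',.063,[(693,73),(738,333)]),('inner',.063,[(678,95),(713,333),(543,107)]),('tray',.045,[(455,103),(490,363)]),('jar',.075,[(375,455)]),('smallring',.02,[(335,162)])]:
    p=np.array([b(c,z) for c in P]);print(n,p.tolist(),p.mean(0).round(4))
    if len(p)>1: d=np.diff(p,axis=0);print('   len',np.linalg.norm(d,axis=1).round(3),'ang',np.degrees(np.arctan2(d[:,1],d[:,0])).round(1))
from scipy.spatial.transform import Rotation as R
print(R.from_quat(r.get_state()['eef_rot']).as_matrix().round(3))
for n in('purple',(212,125)),('spare',(258,137)),('pot',(155,188)),('bigring',(173,153)):print(n[0],back(s,*n[1],.04)[:2])
E
```

```text
dish [[0.515, 0.3], [0.4996, 0.1507], [0.3522, 0.1679], [0.3683, 0.3161]] [0.4338 0.2337]
   len [0.15  0.148 0.149] ang [-95.9 173.3  83.8]
plate [[0.7162, 0.1898], [0.6535, 0.1368], [0.5886, 0.2208], [0.6486, 0.2731]] [0.6517 0.2051]
   len [0.082 0.106 0.08 ] ang [-139.8  127.7   41.1]
tape [[0.6532, 0.208]] [0.6532 0.208 ]
handle [[0.649, 0.2076]] [0.649  0.2076]
long outer [[0.6898, -0.2064], [0.4783, -0.2448]] [ 0.584  -0.2256]
   len [0.215] ang [-169.7]
inner [[0.6708, -0.1946], [0.4775, -0.2252], [0.6562, -0.0863]] [ 0.6015 -0.1687]
   len [0.196 0.226] ang [-171.    37.9]
tray [[0.6621, -0.0154], [0.4492, -0.0517]] [ 0.5556 -0.0336]
   len [0.216] ang [-170.3]
jar [[0.3693, 0.0346]] [0.3693 0.0346]
smallring [[0.615, 0.0813]] [0.615  0.0813]
[[-0.    -0.936  0.353]
 [-0.002  0.353  0.936]
 [-1.    -0.    -0.002]]
purple [0.81035887 0.24557409]
spare [0.77444562 0.08986119]
pot [0.58596941 0.41482048]
bigring [0.7072276  0.36702014]
```

Call:
apply_moves --pt "21 -18 -2" --pt "21 -18 -2" --pt "21 -18 -2" --pt "21 -18 -2" --pt "21 -18 -2" --pt "43 -37.6 -5" --pt "43 -37.6 -5" --pt "43 -37.6 -5" --roll '[15, 15, 15, 15, 15, 15, 15, 15]' --gripper '[8.8, 8.8, 8.8, 8.8, 8.8, 8.8, 8.8, 8.8]'

```text
clock: 0.77
tool_pos: [0.4727, 0.3653, 0.2253]
eef_rot: [-0.475, 0.524, 0.475, 0.524]
contact_force: [-0.3, 1.0, -0.6]
opening: 0.999
```

Call:
apply_moves --pt "10.5 -9.4 -2" --pt "21.5 -18.8 -3" --pt "21.5 -18.8 -3" --pt "21.5 -18.8 -3" --pt "21.5 -18.8 -3" --pt "21.5 -18.8 -3" --pt "21.5 -18.8 -3" --pt "21.5 -18.8 -3" --roll '[0, 0, 0, 0, 0, 0, 0, 0]' --gripper '[8.8, 8.8, 8.8, 8.8, 8.8, 8.8, 8.8, 8.8]'

```text
clock: 1.43
tool_pos: [0.6922, 0.1682, 0.1936]
eef_rot: [-0.474, 0.528, 0.469, 0.526]
contact_force: [0.0, -2.1, -0.2]
opening: 1.001
```

```bash
python3 - <<'E'
from h import *
s=snap('wrist','w1');st=r.get_state();print(st['tool_pos'],st['clock'])
print(-s['R'].T@s['t'] if hasattr(s['R'],'T') else 0)
print(proj(s,[.653,.208,.049]))
E
```

```text
[0.68930466 0.17263066 0.19394166] 1.4833
[0.6205079  0.17746285 0.32562524]
(np.float64(319.1082161118412), np.float64(145.3601141596211))
```

View pics/w1.png

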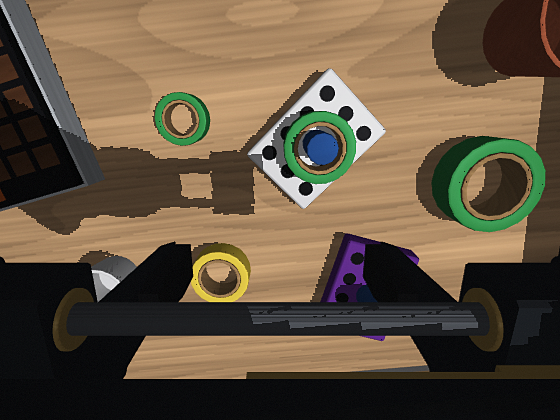

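The view shows the middle ring at (319,146) with the handle inside at (321,149). The plate corners are at (331,69), (385,130), (304,208) and (248,153). I measure these next.

```bash
cat >> h.py <<'E'
def blob(s,lo,hi,near,rad=90):
    m=cv2.inRange(cv2.cvtColor(np.array(s['image']),cv2.COLOR_RGB2HSV),lo,hi)
    n,l,st,c=cv2.connectedComponentsWithStats(m)
    k=min([i for i in range(1,n) if st[i,4]>60],key=lambda i:np.hypot(*(c[i]-near)))
    cn=max(cv2.findContours((l==k).astype('uint8'),cv2.RETR_EXTERNAL,cv2.CHAIN_APPROX_NONE)[0],key=len)
    return cn[:,0].astype(float)
def circ(s,cn,z):
    from scipy.optimize import least_squares
    P=np.array([back(s,*p,z)[:2] for p in cn]);c=least_squares(lambda a:np.hypot(*(P-a[:2]).T)-a[2],[*P.mean(0),.03],loss='soft_l1',f_scale=.001).x
    return c.round(4)
E
python3 - <<'E'
from h import *
s=dict(np.load('pics/w1.npz'))
cn=blob(s,(45,80,40),(80,255,255),(319,146));print('tape',circ(s,cn,.049))
h=blob(s,(100,100,40),(125,255,255),(321,149));print('handle',circ(s,h,.074))
p=np.array([back(s,*c,.024)[:2] for c in[(331,69),(385,130),(304,208),(248,153)]]);d=np.diff(p,axis=0)
print(p.mean(0),np.linalg.norm(d,axis=1),np.degrees(np.arctan2(d[:,1],d[:,0])))
E
```

```text
tape [0.6555 0.2081 0.0311]
handle [0.6522 0.207  0.0128]
[0.6527191  0.20821531] [0.07469992 0.10623063 0.07764431] [  38.71760712  -50.3699367  -141.45120707]
```

Call:
apply_moves --pt "-3.6 3.7 -5" --pt "-3.6 3.7 -7" --pt "-3.6 3.7 -7" --pt "-3.6 3.7 -7" --pt "-3.6 3.7 -7" --pt "-3.6 3.7 -7" --pt "-3.6 3.7 -7" --pt "-3.6 3.7 -7" --roll '[0, 0, 0, 0, 0, 0, 0, 0]' --gripper '[8.8, 8.8, 8.8, 8.8, 8.8, 8.8, 8.8, 8.8]'

```text
clock: 2.15
tool_pos: [0.652, 0.2155, 0.1271]
eef_rot: [-0.475, 0.524, 0.474, 0.525]
contact_force: [0.1, 0.4, 0.0]
opening: 1.0
```

Call:
apply_moves --pt "0.3 -0.7 0" --pt "0.3 -0.7 -1" --pt "0.3 -0.7 -3" --pt "0.3 -0.7 -5" --pt "0.3 -0.7 -7" --pt "0.3 -0.7 -8" --pt "0.3 -0.7 -8.4" --pt "0.3 -0.7 -8.4" --roll '[0, 0, 0, 0, 0, 0, 0, 0]' --gripper '[8.8, 8.8, 8.8, 8.8, 8.8, 8.8, 8.8, 8.8]'

```text
clock: 2.82
tool_pos: [0.6532, 0.2086, 0.0406]
eef_rot: [-0.474, 0.525, 0.475, 0.524]
contact_force: [0.6, 0.4, 0.3]
opening: 0.997
```

Call:
apply_moves --pt "0 0 0" --pt "0 0 0" --pt "0 0 0" --pt "0 0 0" --pt "0 0 0" --pt "0 0 0" --pt "0 0 0" --pt "0 0 0" --roll '[0, 0, 0, 0, 0, 0, 0, 0]' --gripper '[8.8, 5.5, 5.5, 5.5, 5.5, 5.5, 5.5, 5.5]' --newtons 12

```text
clock: 3.48
tool_pos: [0.654, 0.2093, 0.0425]
eef_rot: [-0.475, 0.524, 0.474, 0.524]
contact_force: [-0.2, -0.7, 6.9]
opening: 0.728
```

Call:
apply_moves --pt "0 0 0.3" --pt "0 0 1" --pt "0 0 2" --pt "0 0 3.5" --pt "0 0 5" --pt "0 0 7" --pt "0 0 9" --pt "0 0 9" --roll '[0, 0, 0, 0, 0, 0, 0, 0]' --gripper '[5.5, 5.5, 5.5, 5.5, 5.5, 5.5, 5.5, 5.5]'

```text
clock: 4.15
tool_pos: [0.6566, 0.2105, 0.1377]
eef_rot: [-0.476, 0.521, 0.473, 0.527]
contact_force: [-0.3, 0.9, -0.2]
opening: 0.729
```

```bash
python3 - <<'E'
from h import *
s=snap('scene','s1');t=snap('top','t1');st=r.get_state();print(st['tool_pos'],st['opening'])
w=snap('wrist','w2')
cv2.imwrite('pics/c2.png',np.hstack([cv2.resize(cv2.imread('pics/s1.png')[180:340,200:400],None,fx=2,fy=2),cv2.resize(cv2.imread('pics/w2.png'),(400,320))]))
E
```

```text
[0.65434975 0.20936736 0.13356181] 0.7316814141884443
```

View pics/c2.png

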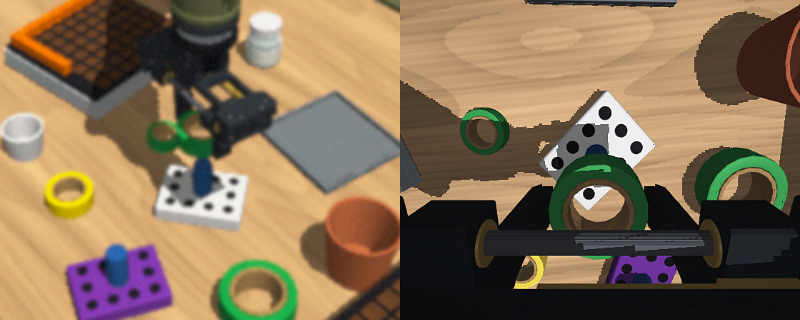

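The scene crop shows the tape lifted clear in the jaws, with the plate still on the table. Next is the move to the dish.

Call:
apply_moves --pt "-1 0.1 0" --pt "-4 0.5 0" --pt "-7 0.8 0" --pt "-10 1.1 0" --pt "-13 1.4 0" --pt "-16 1.8 0" --pt "-19 2.2 0" --pt "-22 2.4 0" --roll '[0, 0, 0, 0, 0, 0, 0, 0]' --gripper '[5.5, 5.5, 5.5, 5.5, 5.5, 5.5, 5.5, 5.5]'

```text
clock: 4.97
tool_pos: [0.4316, 0.2331, 0.1311]
eef_rot: [-0.474, 0.525, 0.475, 0.524]
contact_force: [0.1, 0.5, -1.1]
opening: 0.73
```

Call:
apply_moves --pt "0 0 0" --pt "0 0 -2" --pt "0 0 -4" --pt "0 0 -6" --pt "0 0 -7.5" --pt "0 0 -8.5" --pt "0 0 -9" --pt "0 0 -9" --roll '[0, 0, 0, 0, 0, 0, 0, 0]' --gripper '[5.5, 5.5, 5.5, 5.5, 5.5, 5.5, 5.5, 5.5]'

```text
clock: 5.63
tool_pos: [0.4331, 0.2328, 0.0406]
eef_rot: [-0.475, 0.525, 0.475, 0.523]
contact_force: [0.3, 0.5, -0.4]
opening: 0.724
```

Call:
apply_moves --pt "0 0 -0.4" --pt "0 0 -0.8" --pt "0 0 -1.2" --pt "0 0 -1.4" --pt "0 0 -1.6" --pt "0 0 -1.8" --pt "0 0 -1.8" --pt "0 0 -1.8" --roll '[0, 0, 0, 0, 0, 0, 0, 0]' --gripper '[5.5, 5.5, 5.5, 5.5, 5.5, 5.5, 5.5, 5.5]'

```text
clock: 6.3
tool_pos: [0.4335, 0.2331, 0.0237]
eef_rot: [-0.475, 0.524, 0.475, 0.524]
contact_force: [0.2, -1.6, -0.5]
opening: 0.733
```

Call:
apply_moves --pt "0 0 -0.1" --pt "0 0 -0.1" --pt "0 0 -0.2" --pt "0 0 -0.2" --pt "0 0 -0.3" --pt "0 0 -0.3" --pt "0 0 -0.3" --pt "0 0 -0.3" --roll '[0, 0, 0, 0, 0, 0, 0, 0]' --gripper '[5.5, 5.5, 5.5, 5.5, 5.5, 5.5, 5.5, 5.5]'

```text
clock: 6.97
tool_pos: [0.4337, 0.2331, 0.022]
eef_rot: [-0.475, 0.524, 0.475, 0.524]
contact_force: [-0.3, -1.0, 13.3]
opening: 0.727
```

Contact, with about 13 N up. I back off a touch, open, wait, then rise.

Call:
apply_moves --pt "0 0 0.1" --pt "0 0 0.1" --pt "0 0 0.1" --pt "0 0 0.1" --pt "0 0 0.1" --pt "0 0 0.1" --pt "0 0 0.1" --pt "0 0 0.1" --roll '[0, 0, 0, 0, 0, 0, 0, 0]' --gripper '[5.5, 5.5, 7.8, 7.8, 7.8, 7.8, 7.8, 7.8]'

```text
clock: 7.63
tool_pos: [0.4336, 0.2331, 0.0216]
eef_rot: [-0.475, 0.524, 0.475, 0.524]
contact_force: [-0.6, 0.8, -0.2]
opening: 0.885
```

Call:
apply_moves --pt "0 0 0" --pt "0 0 0.5" --pt "0 0 1.5" --pt "0 0 3" --pt "0 0 6" --pt "0 0 10" --pt "0 0 14" --pt "0 0 14" --roll '[0, 0, 0, 0, 0, 0, 0, 0]' --gripper '[7.8, 7.8, 7.8, 7.8, 7.8, 7.8, 7.8, 7.8]'

```text
clock: 8.3
tool_pos: [0.4364, 0.2348, 0.1686]
eef_rot: [-0.475, 0.52, 0.474, 0.528]
contact_force: [1.1, 0.7, 0.1]
opening: 0.885
```

Call:
apply_moves --pt "4 0 0" --pt "8 0 0" --pt "12 0 0" --pt "15 0 0" --pt "15 0 0" --pt "15 0 0" --pt "15 0 0" --pt "15 0 0" --roll '[-7, -14, -21, -28, -35, -42, -49, -56]' --gripper '[7.8, 7, 7, 7, 7, 7, 7, 7]'

```text
clock: 8.97
tool_pos: [0.5833, 0.2329, 0.1622]
eef_rot: [-0.171, 0.686, 0.171, 0.686]
contact_force: [-0.9, 0.3, 0.2]
opening: 0.793
```

Call:
apply_moves --pt "0 0 0" --pt "0 0 0" --pt "0 0 0" --pt "0 0 0" --pt "0 0 0" --pt "0 0 0" --pt "0 0 0" --pt "0 0 0" --roll '[-7, -14, -21, -28, -35, -42, -49, -56]' --gripper '[7, 7, 7, 7, 7, 7, 7, 7]'

```text
clock: 9.63
tool_pos: [0.5831, 0.2332, 0.1623]
eef_rot: [0.171, 0.686, -0.171, 0.686]
contact_force: [-0.8, -1.0, 0.4]
opening: 0.796
```

```bash
python3 - <<'E'
from h import *
w=snap('wrist','w3');t=snap('top','t3');st=r.get_state();print(st['clock'],st['tool_pos'],st['eef_rot'],st['q'])
cv2.imwrite('pics/c3.png',np.hstack([cv2.resize(cv2.imread('pics/t3.png')[150:270,170:290],(420,420)),cv2.resize(cv2.imread('pics/w3.png'),(380,420))]))
E
```

```text
9.7333 [0.5830666  0.2332772  0.16215531] [ 0.1691267   0.68667786 -0.16924528  0.68645882] [-0.59054993  0.81993519  0.25216492  1.65011192 -0.28435742  0.70812375
 -0.68122877]
```

View pics/c3.png

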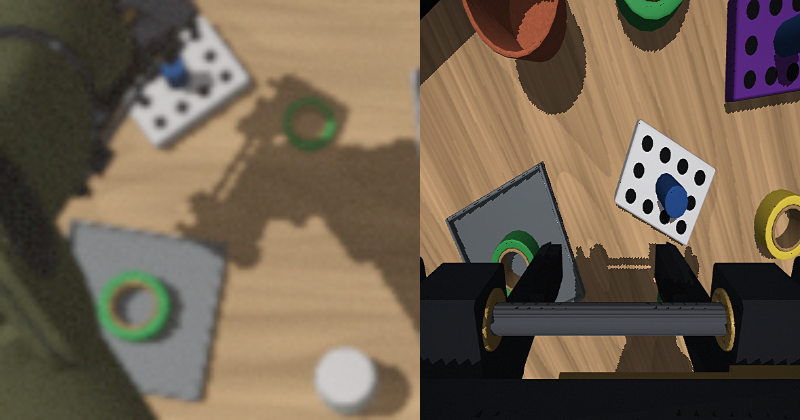

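The tape lies flat near the middle of the dish and is let go. The plate is free at wrist panel (667,183).

```bash
python3 - <<'E'
from h import *
s=dict(np.load('pics/w3.npz'))
p=np.array([back(s,(c[0]-420)*560/380,c[1],.024)[:2] for c in[(638,121),(715,170),(685,245),(615,205)]]);d=np.diff(p,axis=0)
print(p.mean(0),np.linalg.norm(d,axis=1),np.degrees(np.arctan2(d[:,1],d[:,0])))
h=blob(s,(100,100,90),(125,255,255),(377,201));print('handle',circ(s,h,.074))
m=cv2.inRange(s['image'],(140,140,140),(255,255,255));n,l,st,c=cv2.connectedComponentsWithStats(m)
k=min([i for i in range(1,n) if st[i,4]>2000],key=lambda i:np.hypot(*(c[i]-(365,185))))
cn=cv2.findContours((l==k).astype('uint8'),0,2)[0][0][:,0].astype(float)
P=np.array([back(s,*q,.024)[:2] for q in cn],np.float32);print(cv2.minAreaRect(P*1000))
E
```

```text
[0.65157994 0.2076244 ] [0.10849087 0.07732422 0.10420112] [ -50.37795172 -141.92796629  130.01272767]
handle [0.6529 0.2079 0.0119]
((652.7979736328125, 208.3589630126953), (78.53316497802734, 108.4556655883789), 38.907325744628906)
```

Call:
apply_moves --pt "3 -1 0" --pt "6 -2.2 0" --pt "7 -2.5 0" --pt "7 -2.5 -2" --pt "7 -2.5 -5" --pt "7 -2.5 -8" --pt "7 -2.5 -10" --pt "7 -2.5 -11.5" --roll '[0, 0, 0, 0, 0, 0, 0, 0]' --gripper '[5, 5, 5, 5, 5, 5, 5, 5]'

```text
clock: 10.4
tool_pos: [0.6521, 0.2079, 0.0446]
eef_rot: [0.168, 0.688, -0.168, 0.686]
contact_force: [0.5, -0.2, -0.4]
opening: 0.565
```

Call:
apply_moves --pt "0 0 0" --pt "0 0 0" --pt "0 0 0" --pt "0 0 0" --pt "0 0 0" --pt "0 0 0" --pt "0 0 0" --pt "0 0 0" --roll '[0, 0, 0, 0, 0, 0, 0, 0]' --gripper '[5, 5, 1.5, 1.5, 1.5, 1.5, 1.5, 1.5]' --newtons 40

```text
clock: 11.07
tool_pos: [0.6539, 0.2086, 0.048]
eef_rot: [0.169, 0.686, -0.169, 0.687]
contact_force: [-2.3, 0.7, 6.3]
opening: 0.282
```

Call:
apply_moves --pt "0 0 0.5" --pt "0 0 1" --pt "0 0 2" --pt "0 0 4" --pt "0 0 6" --pt "0 0 8" --pt "0 0 10" --pt "0 0 10" --roll '[0, 0, 0, 0, 0, 0, 0, 0]' --gripper '[1.5, 1.5, 1.5, 1.5, 1.5, 1.5, 1.5, 1.5]'

```text
clock: 11.73
tool_pos: [0.6565, 0.2084, 0.1516]
eef_rot: [0.171, 0.684, -0.168, 0.689]
contact_force: [1.2, 0.3, -3.1]
opening: 0.283
```

Call:
apply_moves --pt "-0.3 -1.5 0" --pt "-0.8 -3.5 0" --pt "-1.4 -6 0" --pt "-2 -8.5 0" --pt "-2.6 -11 0" --pt "-3.2 -13.5 0" --pt "-3.6 -16 0" --pt "-4 -17.5 0" --roll '[2, 6, 10, 14, 18, 22, 26, 30]' --gripper '[1.5, 1.5, 1.5, 1.5, 1.5, 1.5, 1.5, 1.5]'

```text
clock: 12.4
tool_pos: [0.6124, 0.0287, 0.1459]
eef_rot: [-0.015, 0.708, 0.013, 0.706]
contact_force: [0.5, -1.1, -5.3]
opening: 0.285
```

Call:
apply_moves --pt "-0.4 -2 0" --pt "-1 -4.5 0" --pt "-1.6 -7 0" --pt "-2.2 -10 0" --pt "-2.8 -12.5 0" --pt "-3.4 -15 0" --pt "-3.8 -17 0" --pt "-3.9 -17.5 0" --roll '[4, 8, 12, 16, 20, 24, 28, 30.5]' --gripper '[1.5, 1.5, 1.5, 1.5, 1.5, 1.5, 1.5, 1.5]'

```text
clock: 13.07
tool_pos: [0.5722, -0.1482, 0.1459]
eef_rot: [-0.2, 0.68, 0.198, 0.677]
contact_force: [-0.9, -0.0, -4.0]
opening: 0.281
```

```bash
python3 - <<'E'
from h import *
w=snap('wrist','w4');t=snap('top','t4');st=r.get_state();print(st['clock'],st['tool_pos'],st['eef_rot'],st['opening'])
cv2.imwrite('pics/c4.png',np.hstack([cv2.resize(cv2.imread('pics/t4.png')[145:255,275:385],(400,400)),cv2.resize(cv2.imread('pics/w4.png'),(400,300))[:0:1] if 0 else cv2.copyMakeBorder(cv2.resize(cv2.imread('pics/w4.png'),(400,300)),0,100,0,0,0)]))
E
```

```text
13.1667 [ 0.57331323 -0.14477076  0.14597724] [-0.19858002  0.67935638  0.19816294  0.67806514] 0.286167102612154
```

View pics/c4.png

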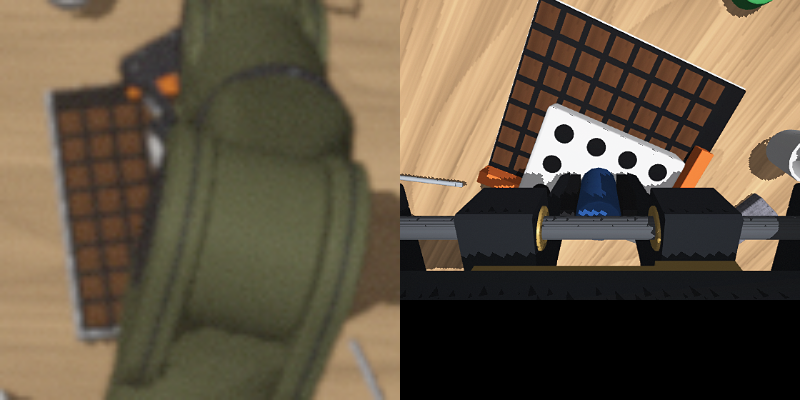

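The wrist panel shows the plate held level over the tray, edge (548,103)-(685,158), about parallel to the tray edge (543,0)-(745,90). I check the angles in numbers.

```bash
python3 - <<'E'
from h import *
s=dict(np.load('pics/w4.npz'));k=1.4
f=lambda a,z:back(s,(a[0]-400)*k,a[1]*k,z)[:2]
for n,z,P in [('plate',.123,[(548,103),(685,158)]),('trayedge+y',.045,[(543,0),(745,90)]),('tray-x edge',.045,[(543,0),(488,170)]),('short stop top',.063,[(694,150),(712,151)])]:
    a,b=f(P[0],z),f(P[1],z);d=b-a;print(n,a,b,np.linalg.norm(d),np.degrees(np.arctan2(d[1],d[0])))
E
```

```text
plate [ 0.51307406 -0.11808955] [ 0.61678685 -0.09883415] 0.10548513422250706 10.517822791790515
trayedge+y [ 0.45374007 -0.05550071] [ 0.66325132 -0.01580921] 0.2132378457887118 10.72744192029334
tray-x edge [ 0.45374007 -0.05550071] [ 0.48162799 -0.23545144] 0.18209886891605423 -81.19064872392174
short stop top [ 0.6509307  -0.09216026] [ 0.66679183 -0.08323802] 0.018198402997760283 29.35872032086965
```

Call:
apply_moves --pt "0 0 -1" --pt "0 0 -2" --pt "0 0 -3" --pt "0 0 -4" --pt "0 0 -4.4" --pt "0 0 -4.7" --pt "0 0 -4.9" --pt "0 0 -4.9" --roll '[0, 0, 0, 0, 0, 0, 0, 0]' --gripper '[1.5, 1.5, 1.5, 1.5, 1.5, 1.5, 1.5, 1.5]'

```text
clock: 13.83
tool_pos: [0.5746, -0.1417, 0.0974]
eef_rot: [-0.2, 0.678, 0.2, 0.678]
contact_force: [-0.2, 0.7, -3.9]
opening: 0.281
```

Call:
apply_moves --pt "0 0 -0.1" --pt "0 0 -0.2" --pt "0 0 -0.3" --pt "0 0 -0.4" --pt "0 0 -0.5" --pt "0 0 -0.5" --pt "0 0 -0.5" --pt "0 0 -0.5" --roll '[0, 0, 0, 0, 0, 0, 0, 0]' --gripper '[1.5, 1.5, 1.5, 1.5, 1.5, 1.5, 1.5, 1.5]'

```text
clock: 14.5
tool_pos: [0.5747, -0.1419, 0.093]
eef_rot: [-0.2, 0.678, 0.2, 0.678]
contact_force: [-0.7, 0.6, -1.1]
opening: 0.283
```

Call:
apply_moves --pt "0 0 -0.1" --pt "0.1 -0.4 -0.1" --pt "0.15 -0.8 -0.1" --pt "0.2 -1.2 -0.1" --pt "0.3 -1.6 -0.1" --pt "0.35 -2 -0.1" --pt "0.4 -2.4 -0.1" --pt "0.4 -2.4 -0.1" --roll '[0, 0, 0, 0, 0, 0, 0, 0]' --gripper '[1.5, 1.5, 1.5, 1.5, 1.5, 1.5, 1.5, 1.5]'

```text
clock: 15.17
tool_pos: [0.5799, -0.1663, 0.0929]
eef_rot: [-0.2, 0.677, 0.199, 0.679]
contact_force: [0.7, -0.3, 5.7]
opening: 0.285
```

Call:
apply_moves --pt "0 -0.1 0" --pt "0 -0.2 0" --pt "0.05 -0.3 0" --pt "0.05 -0.4 0" --pt "0.1 -0.5 0" --pt "0.1 -0.5 0" --pt "0.1 -0.5 0" --pt "0.1 -0.5 0" --roll '[0, 0, 0, 0, 0, 0, 0, 0]' --gripper '[1.5, 1.5, 1.5, 1.5, 1.5, 1.5, 1.5, 1.5]'

```text
clock: 15.83
tool_pos: [0.5806, -0.1696, 0.0929]
eef_rot: [-0.2, 0.677, 0.2, 0.679]
contact_force: [-1.1, 3.7, 6.7]
opening: 0.283
```

Call:
apply_moves --pt "0 -0.1 0" --pt "0 -0.1 0" --pt "0 -0.2 0" --pt "0 -0.2 0" --pt "0.05 -0.3 0" --pt "0.05 -0.3 0" --pt "0.05 -0.3 0" --pt "0.05 -0.3 0" --roll '[0, 0, 0, 0, 0, 0, 0, 0]' --gripper '[1.5, 1.5, 1.5, 1.5, 1.5, 1.5, 1.5, 1.5]'

```text
clock: 16.5
tool_pos: [0.5806, -0.1697, 0.0929]
eef_rot: [-0.199, 0.677, 0.202, 0.679]
contact_force: [-2.3, 8.6, 10.0]
opening: 0.288
```

Long stop touched. Now I slide along it to the short stop.

Call:
apply_moves --pt "0.4 0.07 0" --pt "0.8 0.14 0" --pt "1.2 0.21 0" --pt "1.6 0.28 0" --pt "2 0.35 0" --pt "2.4 0.42 0" --pt "2.6 0.46 0" --pt "2.6 0.46 0" --roll '[0, 0, 0, 0, 0, 0, 0, 0]' --gripper '[1.5, 1.5, 1.5, 1.5, 1.5, 1.5, 1.5, 1.5]'

```text
clock: 17.17
tool_pos: [0.6047, -0.1656, 0.0929]
eef_rot: [-0.199, 0.679, 0.202, 0.677]
contact_force: [-6.3, 6.7, 12.5]
opening: 0.281
```

Call:
apply_moves --pt "0.2 0.03 0" --pt "0.4 0.07 0" --pt "0.6 0.1 0" --pt "0.8 0.14 0" --pt "0.8 0.14 0" --pt "0.8 0.14 0" --pt "0.8 0.14 0" --pt "0.8 0.14 0" --roll '[0, 0, 0, 0, 0, 0, 0, 0]' --gripper '[1.5, 1.5, 1.5, 1.5, 1.5, 1.5, 1.5, 1.5]'

```text
clock: 17.83
tool_pos: [0.6125, -0.1643, 0.0929]
eef_rot: [-0.199, 0.679, 0.202, 0.677]
contact_force: [-6.6, 7.0, 11.5]
opening: 0.283
```

Still sliding, with friction only. I continue.

Call:
apply_moves --pt "0.1 0.02 0" --pt "0.2 0.03 0" --pt "0.3 0.05 0" --pt "0.4 0.07 0" --pt "0.5 0.09 0" --pt "0.5 0.09 0" --pt "0.5 0.09 0" --pt "0.5 0.09 0" --roll '[0, 0, 0, 0, 0, 0, 0, 0]' --gripper '[1.5, 1.5, 1.5, 1.5, 1.5, 1.5, 1.5, 1.5]'

```text
clock: 18.5
tool_pos: [0.6131, -0.1642, 0.0929]
eef_rot: [-0.198, 0.682, 0.203, 0.674]
contact_force: [-16.3, 6.7, 20.6]
opening: 0.283
```

Call:
apply_moves --pt "0 -0.1 0" --pt "0 -0.2 0.05" --pt "0.05 -0.3 0.1" --pt "0.1 -0.4 0.1" --pt "0.1 -0.4 0.1" --pt "0.1 -0.4 0.1" --pt "0.1 -0.4 0.1" --pt "0.1 -0.4 0.1" --roll '[0, 0, 0, 0, 0, 0, 0, 0]' --gripper '[1.5, 1.5, 1.5, 1.5, 1.5, 1.5, 1.5, 1.5]'

```text
clock: 19.17
tool_pos: [0.6131, -0.1643, 0.0929]
eef_rot: [-0.196, 0.682, 0.205, 0.674]
contact_force: [-17.8, 11.6, 18.3]
opening: 0.284
```

```bash
python3 - <<'E'
from h import *
w=snap('wrist','w5');t=snap('scene','s5');st=r.get_state();print(st['clock'],st['tool_pos'],st['contact_force'],st['moment'],st['opening'])
a=cv2.copyMakeBorder(cv2.resize(cv2.imread('pics/w5.png')[60:300,60:500],(440,240)),0,120,0,0,0)
cv2.imwrite('pics/c5.png',np.hstack([a,cv2.resize(cv2.imread('pics/s5.png')[150:270,180:300],(360,360))]))
E
```

```text
19.2667 [ 0.6130891  -0.16432979  0.09290758] [-17.05224982  11.23062679  18.46610546] [ 2.47196982  3.16772937 -0.06597835] 0.28220723067086584
```

View pics/c5.png

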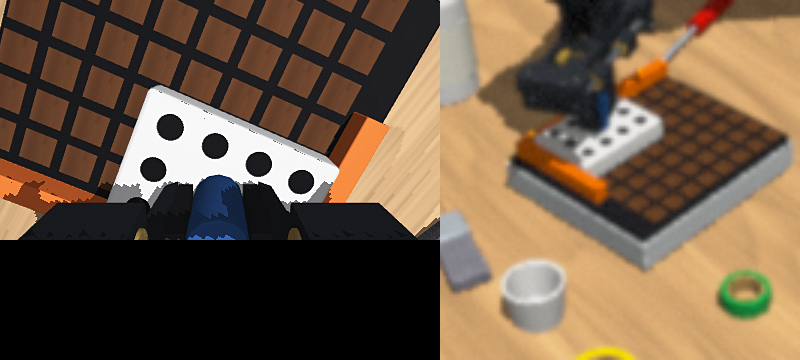

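In the wrist view the plate's end at (338,165) meets the short stop face, and its long edge runs along the cell rows. In the scene view it lies on the tray, tucked between both stops. I check yaw and tilt in numbers.

```bash
python3 - <<'E'
from h import *
s=dict(np.load('pics/w5.npz'))
def ln(a,b,z):
    p,q=back(s,a[0]+60,a[1]+60,z)[:2],back(s,b[0]+60,b[1]+60,z)[:2];d=q-p
    return p.round(4),q.round(4),np.linalg.norm(d).round(4),np.degrees(np.arctan2(d[1],d[0])).round(2)
print('plate edge',ln((152,87),(340,161),.069))
print('grid line', ln((152,87-0),(340,161),.045))
g=cv2.cvtColor(s['image'],cv2.COLOR_RGB2GRAY)
# seed holes ellipse centres -> plane coordinates
m=cv2.inRange(g,0,60);n,l,st,c=cv2.connectedComponentsWithStats(m)
for i in range(1,n):
    if 250<st[i,4]<900 and 0.7<st[i,2]/st[i,3]<1.4: print('hole',c[i].round(1),st[i,4],back(s,*c[i],.069)[:2].round(4))
x=np.array([np.cos(np.radians(10)),np.sin(np.radians(10))]);y=np.array([-x[1],x[0]])
h=np.array(r.get_state()['tool_pos'][:2]);print('pred plate +y corners',h-.055*x+.04*y,h+.055*x+.04*y)
print('stop short inner top edge',ln((357,112),(330,185),.063))
print('tray +y edge long rows', ln((42,47),(277,147),.045))
E
```

```text
plate edge (array([ 0.5558, -0.1346]), array([ 0.658 , -0.1141]), np.float64(0.1042), np.float64(11.36))
grid line (array([ 0.5526, -0.1392]), array([ 0.6704, -0.1156]), np.float64(0.1201), np.float64(11.36))
hole [229.7 186.7] 549 [ 0.5734 -0.1471]
hole [274.7 205.6] 522 [ 0.5982 -0.143 ]
hole [318.4 223.8] 503 [ 0.6229 -0.1388]
hole [212.9 229.1] 491 [ 0.5777 -0.1719]
hole [360.8 241.5] 479 [ 0.6477 -0.1346]
pred plate +y corners [ 0.55197874 -0.13448813] [ 0.6603076  -0.11538683]
stop short inner top edge (array([ 0.6515, -0.0885]), array([ 0.6653, -0.1285]), np.float64(0.0423), np.float64(-70.91))
tray +y edge long rows (array([ 0.4905, -0.1535]), array([ 0.6333, -0.1292]), np.float64(0.1448), np.float64(9.63))
```

Yaw agrees: hole row 9.6° against tray rows 9.6°, with even hole spacing, so no tilt shows. In the frame's axes the push is about 15 N against the short stop and about 14 N against the long one, before friction. I hold briefly, check the dish and hand in.

Call:
apply_moves --pt "0 0 0" --pt "0 0 0" --pt "0 0 0" --pt "0 0 0" --pt "0 0 0" --pt "0 0 0" --pt "0 0 0" --pt "0 0 0" --roll '[0, 0, 0, 0, 0, 0, 0, 0]' --gripper '[1.5, 1.5, 1.5, 1.5, 1.5, 1.5, 1.5, 1.5]'

```text
clock: 19.93
tool_pos: [0.6131, -0.1643, 0.0929]
eef_rot: [-0.196, 0.682, 0.205, 0.674]
contact_force: [-17.0, 11.8, 18.5]
opening: 0.283
```

```bash
python3 - <<'E'
from h import *
s=snap('top','t6');st=r.get_state();print(st['clock'],st['tool_pos'],st['contact_force'],st['opening'])
u=proj(s,[.434,.234,.029]);print('tape',circ(s,blob(s,(45,80,40),(80,255,255),u),.029),'dish .434 .234')
print(r.finish_job())
E
```

```text
19.9833 [ 0.61309961 -0.16434753  0.09290411] [-16.53862361  12.46080539  19.83773613] 0.2789624690378089
tape [0.4343 0.2321 0.0304] dish .434 .234
the job is handed in; nothing more can be done
None
```

I lifted the green tape off the handle and set it down in the dish. I then took the plate by its handle and pressed it into the corner against both stops. The job was handed in at about 20 s, still gripping and pushing; the interface gave no verdict.

- **Tape:** it lies about 2 mm from the dish centre, let go. It looked flat in the picture, but I did not measure its tilt.
- **Plate yaw and tilt:** its hole row and the tray rows both read about 9.6°, though one rougher reading of the plate's edge gave 11.4°. The even hole spacing shows no tilt.
- **Push:** the tool carries about 17 N along world x, 12 N along y and 20 N downward. By my friction estimate both stops get well over 1 N, but the sensor cannot separate them. The plate was at rest.
- **Grip:** commanded at 40 N, with the fingers closed on the handle at about 25 mm.
- **Position:** two camera estimates of the corner differed by about 10 mm, so I relied on contact. The arm stopped hard against each stop, and the plate's final place is within about 3 mm of the first estimate.
- **Other things on the bench:** I did not compare their positions before and after; the gripper felt no unexpected contact on the way.

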